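# Empty the tailgate tray into the crate

## Task

Empty the sanded wooden blocks from the tipping tray into the crate: first swing the tray's end gate right down by its lever, then lift the tray's rear bar so that all four blocks slide out over the gate into the crate, and then lower the tray gently back flat on its stand, leaving the gate down. Do not touch the blocks with the gripper, do not shift the crate, let go of everything at the end and leave the other things on the bench alone.

Things in the scene. Friction and masses are not known exactly. Their poses are not given: they have to be found in the camera images.
- stand: fixed plywood stand under the tray: base 225 x 150 x 12 mm, two cheeks (outer faces y = +-79 mm, 146 mm high) at the gate end, a rear cross block carrying the tray. Origin on the bench top below the tray's middle; x points level from the tray's rear towards its gate end and the crate, y level along the tray's hinge (gate lever on the +y side), z up. Its place and heading vary
- tray_hinge (a point): middle of the hinge line shared by tray and gate, at (100, 0, 135) mm in the stand's axes, level with the upper side of the tray's floor; the line runs along the stand's y. Fixed; axes of the stand
- tray (a joint): tipping angle of the aluminium tray about the hinge line (rad): 0 = flat on the stand, grows as the rear rises, stop at 0.85. Tray: 200 mm long (hinge line to rear), 130 mm wide, open on top, walls 50 mm high, 5 mm thick, 0.6 kg. It falls back if let go; lifting at the rear bar takes 3 to 5 N. Blocks begin to slide at 0.3 to 0.5 rad
- tray_bar (a point): centre of the tray's rear bar: round steel, 12 mm thick, 104 mm long, parallel to the hinge line, on two posts 45 mm above the rear wall's rim. With the tray flat it is 196 mm behind the hinge line and 95 mm above it (230 mm above the bench). Moves with the tray; axes of the tray
- gate (a joint): angle of the end gate relative to the tray (rad): 0 = shut, upright across the tray's end; grows as its top swings down and outwards; stop at 1.6, where it continues the tray's floor as a 50 mm long chute. A stiff hinge holds it at any angle; moving it takes about 1.5 N at the lever's bar. It may start ajar (up to 0.2)
- gate_bar (a point): middle of the gate lever's grip: round steel bar 14 mm thick, sticking out 66 mm sideways (stand's +y) from a flat arm beside the tray, parallel to the hinge line, 125 mm to the +y side of the tray's middle. Gate shut: 88 mm above the hinge line, 3 mm in front of it; gate down: 88 mm in front, about level with it. One piece with the gate (axes of the gate)
- crate: loose open grey plastic crate on the bench in front of the gate end, 200 x 170 x 55 mm, walls 6 mm, 0.9 kg; origin at the centre of its underside, x along the 200 mm, roughly parallel to the stand's x
- block1: a loose round-ended block of pale beech (a flat oblong, 80 x 34 x 18 mm, 35 to 70 g, two dark screw holes), lying flat in the tray at the start; origin at the centre of its underside, x along its length
- block2: a loose round-ended block of pale beech (a flat oblong, 80 x 34 x 18 mm, 35 to 70 g, two dark screw holes), lying flat in the tray at the start; origin at the centre of its underside, x along its length
- block3: a loose round-ended block of pale beech (a flat oblong, 80 x 34 x 18 mm, 35 to 70 g, two dark screw holes), lying flat in the tray at the start; origin at the centre of its underside, x along its length
- block4: a loose round-ended block of pale beech (a flat oblong, 80 x 34 x 18 mm, 35 to 70 g, two dark screw holes), lying flat in the tray at the start; origin at the centre of its underside, x along its length
- tape: bystander: black tape measure with a yellow disc, 75 x 40 x 62 mm, origin at the centre of its underside
- sanding_block: bystander: cork sanding block with a wooden grip, 110 x 65 x 42 mm, origin at the centre of its underside
- glue: bystander: white glue bottle, 60 mm in diameter, 160 mm high, origin at the centre of its underside
Mind the look-alikes: they are no part of the job. Leave any orange look-alike of the block1 alone. Leave any green look-alike of the block2 alone.

How it is judged:
On the way, in this order (a step that is already met when the one before it is completed fails the run):
1. the gate is right down (past 1.4 rad) while the tray is still flat and all four blocks are in it (value of joint gate above 1.4 rad and value of joint tray below 0.06 rad and x of each of block1, block2, block3, block4 in the frame of stand below 0.11 m and z of each of block1, block2, block3, block4 in the frame of stand above 0.12 m), for 0.2 s.
2. the tray is tipped (past 0.2 rad) and all four blocks have slid into the crate (value of joint tray above 0.2 rad and value of joint gate above 1.2 rad and x of block1 in the frame of crate between -0.1 and 0.1 m and y of block1 in the frame of crate between -0.085 and 0.085 m and z of block1 in the frame of crate between -0.005 and 0.055 m and x of block2 in the frame of crate between -0.1 and 0.1 m and y of block2 in the frame of crate between -0.085 and 0.085 m and z of block2 in the frame of crate between -0.005 and 0.055 m and x of block3 in the frame of crate between -0.1 and 0.1 m and y of block3 in the frame of crate between -0.085 and 0.085 m and z of block3 in the frame of crate between -0.005 and 0.055 m and x of block4 in the frame of crate between -0.1 and 0.1 m and y of block4 in the frame of crate between -0.085 and 0.085 m and z of block4 in the frame of crate between -0.005 and 0.055 m), for 0.2 s.
At the end, for the whole second after the job is handed in: the tray lies flat on its stand (under 0.04 rad), the gate is still down (past 1.2 rad), and all four blocks rest inside the crate, their origins within its walls and below its rim (value of joint tray below 0.04 rad and value of joint gate above 1.2 rad and linear speed of each of block1, block2, block3, block4 below 0.03 m/s and x of block1 in the frame of crate between -0.1 and 0.1 m and y of block1 in the frame of crate between -0.085 and 0.085 m and z of block1 in the frame of crate between -0.005 and 0.055 m and x of block2 in the frame of crate between -0.1 and 0.1 m and y of block2 in the frame of crate between -0.085 and 0.085 m and z of block2 in the frame of crate between -0.005 and 0.055 m and x of block3 in the frame of crate between -0.1 and 0.1 m and y of block3 in the frame of crate between -0.085 and 0.085 m and z of block3 in the frame of crate between -0.005 and 0.055 m and x of block4 in the frame of crate between -0.1 and 0.1 m and y of block4 in the frame of crate between -0.085 and 0.085 m and z of block4 in the frame of crate between -0.005 and 0.055 m); the robot touches nothing.
It fails at once if the tray is dropped: it falls back faster than 2 rad/s (velocity of joint tray below -2 rad/s).
It fails at once if the gripper touches a block (over 1 N) (contact force between the fingers and block1 above 1 N or contact force between the fingers and block2 above 1 N or contact force between the fingers and block3 above 1 N or contact force between the fingers and block4 above 1 N).
It fails at once if the crate is shifted by more than 40 mm (distance of crate from where it was at the start of the episode above 0.04 m).
It fails at once if a bystander is moved by more than 30 mm (distance of any of tape, sanding_block, glue from where it was at the start of the episode above 0.03 m).
It also fails if it takes over 54 s, if anything falls off the work surface, if the arm or the gripper's body presses on something with over 40 N, if the wrist force passes 120 N, or if a joint passes its speed limit or range.

## Robot

A 6-joint arm with a two-finger parallel gripper is mounted at the origin on the work surface. World frame = base frame: x ahead of the robot, y to its left, z up, the work surface at z = 0. Lengths are in m, angles in rad, forces in N, time in s.
With the tool pointing down it reaches from about 0.3 to 0.775 m from the base axis. Payload 14.6 kg.
Tool frame: the origin (TCP) lies at the very end of the fingers, on their centre line; the grasp point (between the pads) lies 19 mm behind it; z points along the fingers, y is the line along which they close (so a half turn about z gives the same grasp; the last joint's range is limited). The gripper opens to 94 mm and grips with 3 to 60 N. Pads are 16 mm wide; open, the fingers measure 119 mm over their backs; the gripper's body (75 mm by 177 mm) begins 78 mm behind the grasp point.
Start: joints at [1.054, 0.3, 1.521, -0, 1.321, -0.067], TCP at [0.239, 0.495, 0.205] pointing down, gripper open.
Joint ranges: [-3.03, 3.03], [-0.79, 2.21], [0.23, 2.52], [-1.04, 4.18], [0, 3.07], [-2.55, 2.55]. Speed limits (rad/s): [2.22, 2.22, 2.57, 3.14, 3.14, 3.14].

## Interface

Orientations are given as [roll, pitch, yaw] about the fixed x, y, z axes, in that order (R = Rz(yaw) Ry(pitch) Rx(roll)).
In Python, from station import ctrl gives the robot as it stands.
- The arm moves only by the tool carry_out, never from a script. Its argument "motion" is text: rows parted by semicolons, each of 7 numbers parted by spaces: the shift along the world's x, y, z in m, then the turn, a rotation vector about the world's x, y, z in degrees, then the closure in counts, from 0 (fully open) to 255 (shut). In form: dx dy dz wx wy wz hand; .... A call has 1 to 20 rows; each row shifts and turns the commanded pose from where the row before left it; what a row does not reach is not made up. A row lasts 1/12 s, in which the tool goes at most 41.7 mm and 7.16 degrees, less where a joint would pass 70% of its speed; a pose out of reach is approached as far as the arm can. A call is refused whole if a number of a shift passes 0.0417 or a number of a turn 7.16, either way. A call with a gripper value outside its range is refused whole. The fingers move at their own pace and stop on an object; "grip_force" is the grip in N (left out, the last holds). Time passes only in rows, so rows that do not move let the fingers close. It gives the time, the measured TCP pose, the force, the opening and the grip force at its end, in the units of the state.
- ctrl.get_obs(): the state, without advancing time (a new reading comes with each control period).
- ctrl.camera(name): name is "side" or "top" or "wrist"; returns a dict with "pixels" (420x560x3 uint8, red, green, blue), "range_z" (420x560 float32, m along the optical axis (not along the pixel's ray), 0 where there is no reading), "K" (3x3 intrinsics, pixels), "dist" ([k1, k2, p1, p2, k3] as OpenCV has them; the pictures are not rectified), "position" and "attitude" of the camera in the world. Camera axes: x right, y up, looking along -z (the intrinsics and any distortion apply to the point x, -y, -z); pixel columns grow to the right and rows downward; lengths in m; the calibration is good to about 2 mm. A picture is of the moment at which its call begins.
- ctrl.hand_in(): hands the job in; it is judged then, once.
The state is a dict: "time_s": time; "qpos": joint angles; "joint_vel": joint speeds; "tau": joint torques, N m; "ee_pos": TCP position; "eef_rot": TCP orientation; "force": force on the tool from outside, world axes, zero at the start; "moment": the same for the moment, N m; "grip_width": finger opening in m; "grip_force": force on a finger pad.
Only numpy, scipy, OpenCV 4.12 (cv2) and the standard library are available. Lean on these libraries where they do the work, as an engineer would, in place of code of your own. Each camera call takes 0.05 s, during which the arm holds its last target. There are 200 camera calls.

## Working session

There is one attempt and no reset: what is moved stays moved. The work goes in short steps, Python scripts to look and compute and a tool call to move; the robot and the scene stay as the last step left them, time stands still between calls to the robot, and variables do not carry over. Pictures are saved under pics/ and viewed, at most 10 in all, crops included, and the job is handed in when it is done.

Besides the shell and the picture viewer there is one more tool, called after "Call:" by a JSON object that holds its "fn" and its "kwargs", one argument or row to a line. carry_out: Moves the arm, as the interface text tells. Its arguments: {"type":"object","properties":{"motion":{"type":"string"},"grip_force":{"type":"number"}},"required":["motion"]}

```bash
mkdir -p pics; cat > h.py <<'E'
import numpy as np,cv2
from scipy.spatial.transform import Rotation as R
from station import ctrl
def shot(name,fn):
    c=ctrl.camera(name); cv2.imwrite('pics/'+fn+'.png',c['pixels'][:,:,::-1]); np.savez('pics/'+fn+'.npz',**{k:np.array(v) for k,v in c.items()}); return c
def cloud(c):
    att=np.array(c['attitude']); M=att if att.shape==(3,3) else (R.from_euler('xyz',att).as_matrix() if att.size==3 else R.from_quat(att).as_matrix())
    h,w=c['range_z'].shape; u,v=np.meshgrid(np.arange(w),np.arange(h))
    p=cv2.undistortPoints(np.stack([u,v],-1).reshape(-1,1,2).astype(float),c['K'],c['dist']).reshape(h,w,2)
    z=c['range_z']; P=np.stack([p[...,0]*z,-p[...,1]*z,-z],-1)
    return P@M.T+np.array(c['position'])
E
python3 - <<'E'
from h import *
for n in ['top','side']:
    c=shot(n,n+'0'); print(n,c['position'],c['attitude'],c['K'][0,0])
    P=cloud(c)
    for uv in [(280,210),(100,100),(450,300),(300,300)]: print(uv,P[uv[1],uv[0]].round(3))
print(ctrl.get_obs())
E
```

```text
top [ 0.40552336 -0.02616878  1.11495358] [ 0.17526415 -0.00178901 -1.55582324] 404.383491169917
(280, 210) [ 0.594 -0.032 -0.001]
(100, 100) [ 0.924  0.519 -0.002]
(450, 300) [ 0.348 -0.507 -0.003]
(300, 300) [ 0.35  -0.087  0.054]
side [-0.16729971 -0.8062237   0.78392776] [ 1.05629038 -0.02536647 -0.75783691] 482.62146426887574
(280, 210) [ 0.524 -0.102  0.225]
(100, 100) [ 1.059  2.032 -0.123]
(450, 300) [ 0.811 -0.426 -0.002]
(300, 300) [ 0.526 -0.18   0.001]
{'time_s': 0.1, 'qpos': array([ 1.05442447e+00,  3.00445192e-01,  1.52152666e+00, -2.73129743e-06,
        1.32069839e+00, -6.65678222e-02]), 'joint_vel': array([ 9.43112506e-05, -3.14327017e-03, -2.31721554e-03,  1.50517934e-03,
       -1.81392693e-03, -4.35717029e-04]), 'tau': array([ 6.63605751e-04, -5.32648587e+01, -3.53281045e+01,  7.08840997e-02,
        2.34844390e-02, -2.77485282e-05]), 'ee_pos': array([0.23900284, 0.49509017, 0.20492356]), 'eef_rot': array([-3.14051728e+00, -6.90399825e-05,  2.69178926e+00]), 'force': array([-0.56190265,  0.05487723,  0.03717199]), 'moment': array([-0.0079459 ,  0.0309182 , -0.00518057]), 'grip_force': 0.0, 'grip_width': 0.09420904809284499}
```

View pics/top0.png

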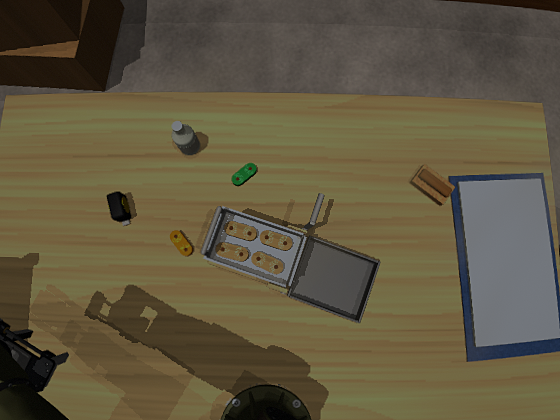

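View pics/side0.png

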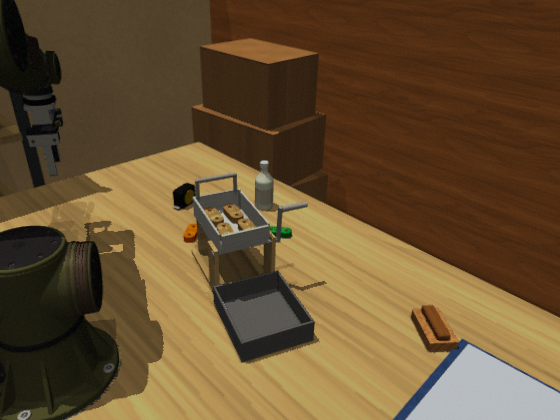

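The top view shows the tray (205–305, 205–290) holding the four pale beech blocks at (240,231), (276,241), (233,252), (267,262). The gate lever grip is at about (318,208), the crate at (335,280) and the rear bar at the left end, near (213,232). The orange (181,242) and green (244,174) look-alikes lie on the bench outside the tray, so neither is part of the job. Next I'll measure the pose.

```bash
python3 - <<'E'
from h import *
def ld(n): return dict(np.load(f'pics/{n}.npz'))
for n in ['top0','side0']:
    P=cloud(ld(n)).reshape(-1,3)
    box=(P[:,0]>.3)&(P[:,0]<.75)&(P[:,1]>-.4)&(P[:,1]<.3)
    for lo,hi in [(.045,.06),(.175,.19),(.205,.225),(.224,.245)]:
        q=P[box&(P[:,2]>lo)&(P[:,2]<hi)]
        if len(q)>5: print(n,lo,len(q),q.mean(0).round(3),cv2.minAreaRect(q[:,:2].astype(np.float32)))
        if lo>.2: print(q[::max(1,len(q)//12)].round(3).tolist())
t=cv2.imread('pics/top0.png')[180:330,190:390]; cv2.imwrite('pics/c.png',cv2.resize(t,None,fx=4,fy=4,interpolation=cv2.INTER_CUBIC))
E
```

```text
top0 0.045 706 [ 0.415 -0.167  0.054] ((0.5119041800498962, 0.009195566177368164), (0.6474372744560242, 0.2003949135541916), 59.74260711669922)
top0 0.175 681 [0.477 0.016 0.184] ((0.48815494775772095, 0.021180428564548492), (0.2110694795846939, 0.15472732484340668), 71.99261474609375)
top0 0.205 45 [ 0.534 -0.05   0.22 ] ((0.5367783904075623, 0.010198161005973816), (0.08965416997671127, 0.2914440631866455), 16.071748733520508)
[[0.589, -0.116, 0.225], [0.582, -0.125, 0.224], [0.573, -0.109, 0.223], [0.557, 0.1, 0.214], [0.555, 0.1, 0.214], [0.553, 0.103, 0.211], [0.545, -0.1, 0.224], [0.541, -0.1, 0.225], [0.536, -0.098, 0.225], [0.53, -0.109, 0.224], [0.527, -0.095, 0.211], [0.524, -0.097, 0.213], [0.523, -0.103, 0.221], [0.457, 0.133, 0.223], [0.455, 0.134, 0.216]]
top0 0.224 471 [0.529 0.025 0.232] ((0.5392569303512573, 0.010360628366470337), (0.09515669196844101, 0.2927030324935913), 15.838220596313477)
[[0.595, -0.118, 0.228], [0.579, -0.116, 0.226], [0.566, -0.107, 0.225], [0.558, -0.109, 0.229], [0.546, 0.116, 0.229], [0.538, 0.115, 0.233], [0.532, 0.11, 0.235], [0.529, -0.09
[... 607 characters left out ...]
0.556, 0.102, 0.208], [0.456, 0.137, 0.218], [0.456, 0.133, 0.211], [0.576, -0.12, 0.224], [0.566, -0.12, 0.224], [0.558, -0.118, 0.224], [0.553, -0.113, 0.221], [0.537, -0.112, 0.224], [0.534, -0.105, 0.219], [0.522, -0.104, 0.218], [0.521, -0.105, 0.21]]
side0 0.224 321 [0.523 0.03  0.23 ] ((0.5352018475532532, 0.01127249002456665), (0.09019839763641357, 0.29333624243736267), 15.58910083770752)
[[0.548, 0.116, 0.234], [0.537, 0.11, 0.234], [0.54, 0.106, 0.232], [0.531, 0.111, 0.23], [0.507, 0.118, 0.232], [0.494, 0.123, 0.231], [0.492, 0.124, 0.229], [0.461, 0.134, 0.229], [0.583, -0.123, 0.23], [0.564, -0.112, 0.227], [0.561, -0.115, 0.227], [0.523, -0.096, 0.228], [0.537, -0.112, 0.226]]
```

View pics/c.png

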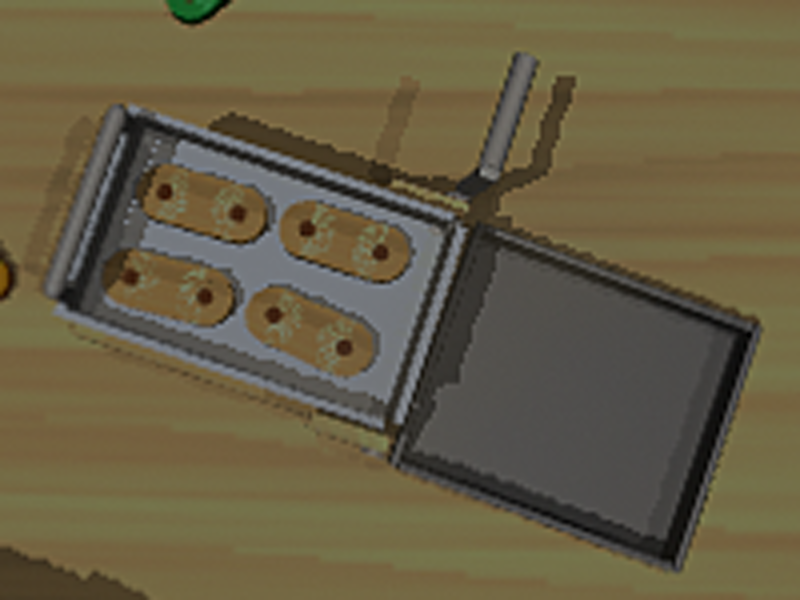

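```bash
python3 - <<'E'
from h import *
def ld(n): return dict(np.load(f'pics/{n}.npz'))
for n in ['top0','side0']:
    P=cloud(ld(n)).reshape(-1,3)
    b=(P[:,0]>.42)&(P[:,0]<.7)&(P[:,2]>.224)&(P[:,2]<.25)
    for nm,m in [('bar',b&(P[:,1]>.08)&(P[:,1]<.16)),('lev',b&(P[:,1]<-.08)&(P[:,1]>-.16))]:
        q=P[m]; a=cv2.fitLine(q[:,:2].astype(np.float32),cv2.DIST_HUBER,0,.01,.01).ravel()
        s=(q[:,:2]-a[2:])@a[:2]; e=[(a[2:]+a[:2]*t).round(4) for t in (s.min(),s.max())]
        print(n,nm,len(q),'ang',np.degrees(np.arctan(a[1]/a[0])).round(1),'ends',e,'z',np.percentile(q[:,2],[5,50,95]).round(3))
    # rim
    q=P[(P[:,0]>.36)&(P[:,0]<.62)&(P[:,1]>-.12)&(P[:,1]<.16)&(P[:,2]>.176)&(P[:,2]<.19)]
    r=cv2.minAreaRect(q[:,:2].astype(np.float32)); print('rim',r)
    q=P[(P[:,0]>.28)&(P[:,0]<.56)&(P[:,1]>-.32)&(P[:,1]<-.04)&(P[:,2]>.048)&(P[:,2]<.06)]
    print('crate',cv2.minAreaRect(q[:,:2].astype(np.float32)))
E
```

```text
top0 bar 276 ang -18.1 ends [array([0.4543, 0.1383]), array([0.5615, 0.1033])] z [0.23  0.234 0.237]
top0 lev 195 ang -17.6 ends [array([ 0.5233, -0.1003]), array([ 0.5946, -0.1229])] z [0.225 0.228 0.232]
rim ((0.48815494775772095, 0.021180428564548492), (0.2110694795846939, 0.15472732484340668), 71.99261474609375)
crate ((0.4050959646701813, -0.17530031502246857), (0.2014622837305069, 0.17103484272956848), 70.09371185302734)
side0 bar 196 ang -18.2 ends [array([0.4522, 0.1376]), array([0.5571, 0.1031])] z [0.226 0.232 0.237]
side0 lev 125 ang -18.7 ends [array([ 0.5206, -0.1006]), array([ 0.5927, -0.125 ])] z [0.224 0.228 0.231]
rim ((0.4873971939086914, 0.02307109534740448), (0.21546250581741333, 0.1564575433731079), 72.15892028808594)
crate ((0.41389861702919006, -0.14668503403663635), (0.25778627395629883, 0.171211376786232), 70.221923828125)
```

Call:
{"fn": "carry_out", "kwargs": {
  "motion": "0 0 0.03 0 0 1.9 0;0 0 0.03 0 0 1.9 0;0 0 0.03 0 0 1.9 0;0 0 0.03 0 0 2 0;0.016 -0.03 0 0 0 0 0;0.016 -0.03 0 0 0 0 0;0.016 -0.03 0 0 0 0 0;0.016 -0.03 0 0 0 0 0;0.016 -0.03 0 0 0 0 0;0.016 -0.03 0 0 0 0 0;0.016 -0.03 0 0 0 0 0;0.016 -0.03 0 0 0 0 0;0.016 -0.03 0 0 0 0 0;0.016 -0.03 0 0 0 0 0;0.016 -0.03 0 0 0 0 0;0.016 -0.03 0 0 0 0 0;0.016 -0.03 0 0 0 0 0;0.016 -0.03 0 0 0 0 0;0.016 -0.03 0 0 0 0 0;0.016 -0.03 0 0 0 0 0",
  "grip_force": 12
}}

```text
time_s: 1.77
ee_pos: [0.4955, 0.0136, 0.3253]
eef_rot: [-3.142, -0.0, 2.826]
force: [0.3, 0.1, -0.4]
grip_width: 0.0941
grip_force: 0.0
```

Call:
{"fn": "carry_out", "kwargs": {
  "motion": "0.018 -0.032 0 0 0 0 0;0.018 -0.032 0 0 0 0 0;0.018 -0.032 0 0 0 0 0;0.018 -0.032 0 0 0 0 0;0 0 0 0 0 0 0;0 0 0 0 0 0 0"
}}

```text
time_s: 2.27
ee_pos: [0.5673, -0.114, 0.3241]
eef_rot: [-3.141, -0.002, 2.824]
force: [-1.2, 0.2, 0.5]
grip_width: 0.0939
grip_force: 0.0
```

```bash
python3 - <<'E'
from h import *
print(ctrl.get_obs()['ee_pos'],ctrl.get_obs()['qpos'])
c=shot('wrist','w1'); P=cloud(c).reshape(-1,3)
b=(P[:,0]>.5)&(P[:,0]<.7)&(P[:,2]>.222)&(P[:,2]<.25)&(P[:,1]<-.08)&(P[:,1]>-.16)
q=P[b]; print(len(q))
if len(q)>20:
    a=cv2.fitLine(q[:,:2].astype(np.float32),cv2.DIST_HUBER,0,.01,.01).ravel()
    s=(q[:,:2]-a[2:])@a[:2]; print(a,a[2:]+a[:2]*s.min(),a[2:]+a[:2]*s.max(),q[:,2].max())
E
```

```text
[ 0.56729546 -0.11402291  0.32411393] [-2.61655581e-01  3.10835320e-01  1.23634944e+00  2.27330601e-05
  1.59663326e+00 -1.51480881e+00]
1139
[ 0.95144004 -0.3078342   0.5577427  -0.10936341] [ 0.52301976 -0.09812896] [ 0.59415572 -0.12114468] 0.23053110078844546
```

View pics/w1.png

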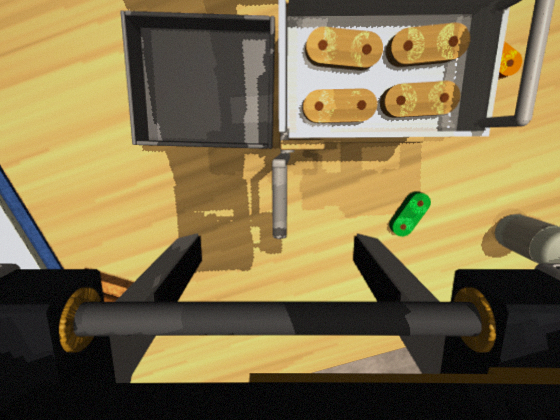

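```bash
python3 - <<'E'
import numpy as np
c=np.load('pics/w1.npz'); print(c['position'],c['attitude'])
E
```

```text
[ 0.50303735 -0.09282348  0.50189051] [-2.37978826e-01  9.29066483e-04  1.25351856e+00]
```

Call:
{"fn": "carry_out", "kwargs": {
  "motion": "0 0.0008 -0.025 0 0 0 0;0 0.0008 -0.025 0 0 0 0;0 0 -0.025 0 0 0 0;0 0 -0.025 0 0 0 0;0 0 -0.019 0 0 0 0;0 0 0 0 0 0 0;0 0 0 0 0 0 150;0 0 0 0 0 0 200;0 0 0 0 0 0 255;0 0 0 0 0 0 255;0 0 0 0 0 0 255;0 0 0 0 0 0 255;0 0 0 0 0 0 255;0 0 0 0 0 0 255",
  "grip_force": 12
}}

```text
time_s: 3.48
ee_pos: [0.5671, -0.1111, 0.2065]
eef_rot: [3.142, 0.0, 2.826]
force: [0.4, 0.8, -0.1]
grip_width: 0.044
grip_force: 0.0
```

Call:
{"fn": "carry_out", "kwargs": {
  "motion": "0 0 0 0 0 0 255;0 0 0 0 0 0 255;0 0 0 0 0 0 255;0 0 0 0 0 0 255;0 0 0 0 0 0 255;0 0 0 0 0 0 255;0 0 0 0 0 0 255;0 0 0 0 0 0 255;0 0 0 0 0 0 255;0 0 0 0 0 0 255"
}}

```text
time_s: 4.32
ee_pos: [0.5671, -0.1112, 0.2065]
eef_rot: [-3.141, 0.0, 2.826]
force: [-0.5, -0.1, 0.7]
grip_width: 0.0135
grip_force: 12.0
```

```bash
python3 - <<'E'
import numpy as np
p=np.linspace(.078,1.62,21); f=np.diff(.088*np.sin(p)); z=np.diff(.088*np.cos(p))
print(';'.join(f'{-.31*a:.4f} {-.95*a:.4f} {b:.4f} 0 0 0 255' for a,b in zip(f,z)))
E
```

```text
-0.0021 -0.0064 -0.0008 0 0 0 255;-0.0021 -0.0063 -0.0013 0 0 0 255;-0.0020 -0.0062 -0.0018 0 0 0 255;-0.0020 -0.0061 -0.0023 0 0 0 255;-0.0019 -0.0059 -0.0028 0 0 0 255;-0.0018 -0.0056 -0.0033 0 0 0 255;-0.0018 -0.0054 -0.0037 0 0 0 255;-0.0017 -0.0051 -0.0041 0 0 0 255;-0.0016 -0.0048 -0.0045 0 0 0 255;-0.0014 -0.0044 -0.0049 0 0 0 255;-0.0013 -0.0041 -0.0053 0 0 0 255;-0.0012 -0.0037 -0.0056 0 0 0 255;-0.0011 -0.0033 -0.0059 0 0 0 255;-0.0009 -0.0028 -0.0061 0 0 0 255;-0.0008 -0.0024 -0.0063 0 0 0 255;-0.0006 -0.0019 -0.0065 0 0 0 255;-0.0005 -0.0014 -0.0066 0 0 0 255;-0.0003 -0.0009 -0.0067 0 0 0 255;-0.0001 -0.0004 -0.0068 0 0 0 255;0.0000 0.0001 -0.0068 0 0 0 255
```

Half first, to check the forces.

Call:
{"fn": "carry_out", "kwargs": {
  "motion": "-0.0021 -0.0064 -0.0008 0 0 0 255;-0.0021 -0.0063 -0.0013 0 0 0 255;-0.002 -0.0062 -0.0018 0 0 0 255;-0.002 -0.0061 -0.0023 0 0 0 255;-0.0019 -0.0059 -0.0028 0 0 0 255;-0.0018 -0.0056 -0.0033 0 0 0 255;-0.0018 -0.0054 -0.0037 0 0 0 255;-0.0017 -0.0051 -0.0041 0 0 0 255;-0.0016 -0.0048 -0.0045 0 0 0 255;-0.0014 -0.0044 -0.0049 0 0 0 255"
}}

```text
time_s: 5.15
ee_pos: [0.5485, -0.1678, 0.1764]
eef_rot: [3.142, -0.0, 2.826]
force: [0.4, 1.8, 1.9]
grip_width: 0.0133
grip_force: 12.0
```

Call:
{"fn": "carry_out", "kwargs": {
  "motion": "-0.0013 -0.0041 -0.0053 0 0 0 255;-0.0012 -0.0037 -0.0056 0 0 0 255;-0.0011 -0.0033 -0.0059 0 0 0 255;-0.0009 -0.0028 -0.0061 0 0 0 255;-0.0008 -0.0024 -0.0063 0 0 0 255;-0.0006 -0.0019 -0.0065 0 0 0 255;-0.0005 -0.0014 -0.0066 0 0 0 255;-0.0003 -0.0009 -0.0067 0 0 0 255;-0.0001 -0.0004 -0.0068 0 0 0 255;0 0.0001 -0.0068 0 0 0 255;0 0 0 0 0 0 255;0 0 0 0 0 0 255;0 0 0 0 0 0 255"
}}

```text
time_s: 6.23
ee_pos: [0.5428, -0.1859, 0.115]
eef_rot: [3.138, 0.001, 2.827]
force: [2.0, 20.3, 12.9]
grip_width: 0.0136
grip_force: 12.0
```

```bash
python3 - <<'E'
from h import *
shot('side','s1'); c=cv2.imread('pics/s1.png')[150:370,160:360]; cv2.imwrite('pics/s1c.png',cv2.resize(c,None,fx=2.7,fy=2.7))
print(ctrl.get_obs()['force'],ctrl.get_obs()['ee_pos'])
E
```

```text
[ 1.97672363 20.26110115 12.86310435] [ 0.54278016 -0.1859079   0.11502891]
```

View pics/s1c.png

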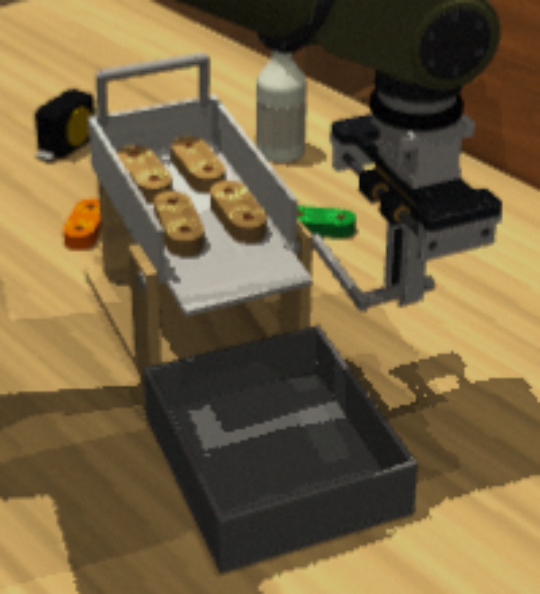

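The crop shows the gate lying flat as a chute, with the lever arm forward at (350,290). All four blocks are still in the tray. I'll release the lever and go to the rear bar.

Call:
{"fn": "carry_out", "kwargs": {
  "motion": "0 0.002 0 0 0 0 255;0 0 0 0 0 0 0;0 0 0 0 0 0 0;0 0 0 0 0 0 0;0 0 0 0 0 0 0;0 0 0 0 0 0 0;0 0 0 0 0 0 0;0 0 0 0 0 0 0;0 0 0 0 0 0 0;0 0 0 0 0 0 0;0 0 0.01 0 0 0 0;0 0 0.02 0 0 0 0;0 0 0.03 0 0 0 0;0 0 0.035 0 0 0 0;0 0 0.035 0 0 0 0;0 0 0.035 0 0 0 0;0 0 0.035 0 0 0 0;0 0 0 0 0 0 0"
}}

```text
time_s: 7.78
ee_pos: [0.5429, -0.1865, 0.3225]
eef_rot: [-3.141, 0.011, 2.826]
force: [0.6, -0.0, 0.6]
grip_width: 0.094
grip_force: 0.0
```

Call:
{"fn": "carry_out", "kwargs": {
  "motion": "-0.003 0.03 0 0 0 0 0;-0.003 0.03 0 0 0 0 0;-0.003 0.03 0 0 0 0 0;-0.003 0.03 0 0 0 0 0;-0.003 0.03 0 0 0 0 0;-0.004 0.03 0 0 0 0 0;-0.004 0.03 0 0 0 0 0;-0.004 0.03 0 0 0 0 0;-0.004 0.03 0 0 0 0 0;-0.005 0.034 0 0 0 0 0;0 0 0 0 0 0 0;0 0 0 0 0 0 0"
}}

```text
time_s: 8.78
ee_pos: [0.5056, 0.1191, 0.3149]
eef_rot: [3.141, 0.001, 2.829]
force: [-0.9, -0.3, 0.2]
grip_width: 0.0942
grip_force: 0.0
```

```bash
python3 - <<'E'
from h import *
o=ctrl.get_obs();print(o['ee_pos'],o['eef_rot'],o['force'],o['grip_width'])
for n in ['wrist','top']:
    c=shot(n,n+'2'); P=cloud(c).reshape(-1,3)
    q=P[(P[:,0]>.44)&(P[:,0]<.58)&(P[:,2]>.222)&(P[:,2]<.24)&(P[:,1]<.16)&(P[:,1]>.08)]; print(len(q))
    if len(q)>20:
        a=cv2.fitLine(q[:,:2].astype(np.float32),cv2.DIST_HUBER,0,.01,.01).ravel()
        s=(q[:,:2]-a[2:])@a[:2]; print(a,a[2:]+a[:2]*s.min(),a[2:]+a[:2]*s.max(),q[:,2].max())
E
```

```text
[0.50556059 0.11905357 0.31487196] [3.14139220e+00 5.64030133e-04 2.82885340e+00] [-0.86358352 -0.2874787   0.19529762] 0.09420494963270072
1639
[ 0.95103997 -0.3090679   0.50369555  0.1243569 ] [0.4534222  0.14069468] [0.56039821 0.10592974] 0.23655927188965387
18
```

View pics/wrist2.png

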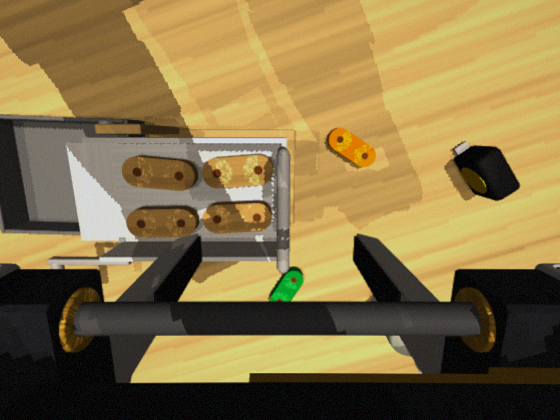

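The wrist view shows the bar at column 283, between the fingers, with nothing else in the way. The gate is down and the blocks are in place.

Call:
{"fn": "carry_out", "kwargs": {
  "motion": "0.001 0.002 -0.025 0 0 0 0;0 0.002 -0.025 0 0 0 0;0 0 -0.025 0 0 0 0;0 0 -0.02 0 0 0 0;0 0 -0.009 0 0 0 0;0 0 0 0 0 0 255;0 0 0 0 0 0 255;0 0 0 0 0 0 255;0 0 0 0 0 0 255;0 0 0 0 0 0 255;0 0 0 0 0 0 255;0 0 0 0 0 0 255;0 0 0 0 0 0 255;0 0 0 0 0 0 255;0 0 0 0 0 0 255;0 0 0 0 0 0 255;0 0 0 0 0 0 255;0 0 0 0 0 0 255;0 0 0 0 0 0 255;0 0 0 0 0 0 255",
  "grip_force": 25
}}

```text
time_s: 10.55
ee_pos: [0.5075, 0.1235, 0.2109]
eef_rot: [3.138, 0.001, 2.827]
force: [3.1, 12.6, 1.7]
grip_width: 0.0114
grip_force: 25.0
```

```bash
python3 - <<'E'
import numpy as np
p=np.linspace(0,.78,61); x=np.diff(-.196*np.cos(p)+.095*np.sin(p)); z=np.diff(.095*np.cos(p)+.196*np.sin(p))
for i in (0,20,40): print(';'.join(f'{-.31*a:.4f} {-.95*a:.4f} {b:.4f} 0 0 0 255' for a,b in zip(x[i:i+20],z[i:i+20])))
E
```

```text
-0.0004 -0.0012 0.0025 0 0 0 255;-0.0004 -0.0012 0.0025 0 0 0 255;-0.0004 -0.0013 0.0025 0 0 0 255;-0.0004 -0.0013 0.0025 0 0 0 255;-0.0004 -0.0013 0.0025 0 0 0 255;-0.0004 -0.0013 0.0025 0 0 0 255;-0.0004 -0.0014 0.0024 0 0 0 255;-0.0005 -0.0014 0.0024 0 0 0 255;-0.0005 -0.0014 0.0024 0 0 0 255;-0.0005 -0.0015 0.0024 0 0 0 255;-0.0005 -0.0015 0.0024 0 0 0 255;-0.0005 -0.0015 0.0023 0 0 0 255;-0.0005 -0.0015 0.0023 0 0 0 255;-0.0005 -0.0016 0.0023 0 0 0 255;-0.0005 -0.0016 0.0023 0 0 0 255;-0.0005 -0.0016 0.0022 0 0 0 255;-0.0005 -0.0017 0.0022 0 0 0 255;-0.0006 -0.0017 0.0022 0 0 0 255;-0.0006 -0.0017 0.0022 0 0 0 255;-0.0006 -0.0017 0.0022 0 0 0 255
-0.0006 -0.0018 0.0021 0 0 0 255;-0.0006 -0.0018 0.0021 0 0 0 255;-0.0006 -0.0018 0.0021 0 0 0 255;-0.0006 -0.0018 0.0021 0 0 0 255;-0.0006 -0.0019 0.0020 0 0 0 255;-0.0006 -0.0019 0.0020 0 0 0 255;-0.0006 -0.0019 0.0020 0 0 0 255;-0.0006 -0.0019 0.0020 0 0 0 255;-0.0006 -0.0020 0.0019 0 0 0 255;-0.0007 -0.0020 0.0019 0 0 0 255;-0.0007 -0.0020 0.0019 0 0 0 255;-0.0007 -0.0020 0.0018 0 0 0 255;-0.0007 -0.0021 0.0018 0 0 0 255;-0.0007 -0.
[... 179 characters left out ...]
0 0 255;-0.0007 -0.0022 0.0016 0 0 0 255
-0.0007 -0.0022 0.0016 0 0 0 255;-0.0007 -0.0023 0.0016 0 0 0 255;-0.0007 -0.0023 0.0015 0 0 0 255;-0.0007 -0.0023 0.0015 0 0 0 255;-0.0008 -0.0023 0.0015 0 0 0 255;-0.0008 -0.0023 0.0014 0 0 0 255;-0.0008 -0.0023 0.0014 0 0 0 255;-0.0008 -0.0024 0.0014 0 0 0 255;-0.0008 -0.0024 0.0013 0 0 0 255;-0.0008 -0.0024 0.0013 0 0 0 255;-0.0008 -0.0024 0.0013 0 0 0 255;-0.0008 -0.0024 0.0012 0 0 0 255;-0.0008 -0.0024 0.0012 0 0 0 255;-0.0008 -0.0025 0.0012 0 0 0 255;-0.0008 -0.0025 0.0011 0 0 0 255;-0.0008 -0.0025 0.0011 0 0 0 255;-0.0008 -0.0025 0.0011 0 0 0 255;-0.0008 -0.0025 0.0010 0 0 0 255;-0.0008 -0.0025 0.0010 0 0 0 255;-0.0008 -0.0025 0.0010 0 0 0 255
```

Call:
{"fn": "carry_out", "kwargs": {
  "motion": "0.0005 0.0015 0 0 0 0 255;-0.0004 -0.0012 0.0025 0 0 0 255;-0.0004 -0.0012 0.0025 0 0 0 255;-0.0004 -0.0013 0.0025 0 0 0 255;-0.0004 -0.0013 0.0025 0 0 0 255;-0.0004 -0.0013 0.0025 0 0 0 255;-0.0004 -0.0013 0.0025 0 0 0 255;-0.0004 -0.0014 0.0024 0 0 0 255;-0.0005 -0.0014 0.0024 0 0 0 255;-0.0005 -0.0014 0.0024 0 0 0 255;-0.0005 -0.0015 0.0024 0 0 0 255;-0.0005 -0.0015 0.0024 0 0 0 255;-0.0005 -0.0015 0.0023 0 0 0 255;-0.0005 -0.0015 0.0023 0 0 0 255;-0.0005 -0.0016 0.0023 0 0 0 255;-0.0005 -0.0016 0.0023 0 0 0 255;-0.0005 -0.0016 0.0022 0 0 0 255;-0.0005 -0.0017 0.0022 0 0 0 255;-0.0006 -0.0017 0.0022 0 0 0 255;-0.0006 -0.0017 0.0022 0 0 0 255"
}}

```text
time_s: 12.22
ee_pos: [0.4987, 0.0966, 0.2559]
eef_rot: [3.139, 0.001, 2.827]
force: [3.5, 8.4, 0.5]
grip_width: 0.011
grip_force: 25.0
```

Call:
{"fn": "carry_out", "kwargs": {
  "motion": "-0.0006 -0.0018 0.0021 0 0 0 255;-0.0006 -0.0018 0.0021 0 0 0 255;-0.0006 -0.0018 0.0021 0 0 0 255;-0.0006 -0.0018 0.0021 0 0 0 255;-0.0006 -0.0019 0.002 0 0 0 255;-0.0006 -0.0019 0.002 0 0 0 255;-0.0006 -0.0019 0.002 0 0 0 255;-0.0006 -0.0019 0.002 0 0 0 255;-0.0006 -0.002 0.0019 0 0 0 255;-0.0007 -0.002 0.0019 0 0 0 255"
}}

```text
time_s: 13.05
ee_pos: [0.4929, 0.0783, 0.2768]
eef_rot: [3.138, 0.002, 2.827]
force: [2.7, 12.4, 7.7]
grip_width: 0.0113
grip_force: 25.0
```

```bash
python3 - <<'E'
from h import *
shot('side','s3'); c=cv2.imread('pics/s3.png')[100:380,130:400]; cv2.imwrite('pics/s3c.png',cv2.resize(c,None,fx=2.1,fy=2.1))
E
```

```text
(no output)
```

View pics/s3c.png

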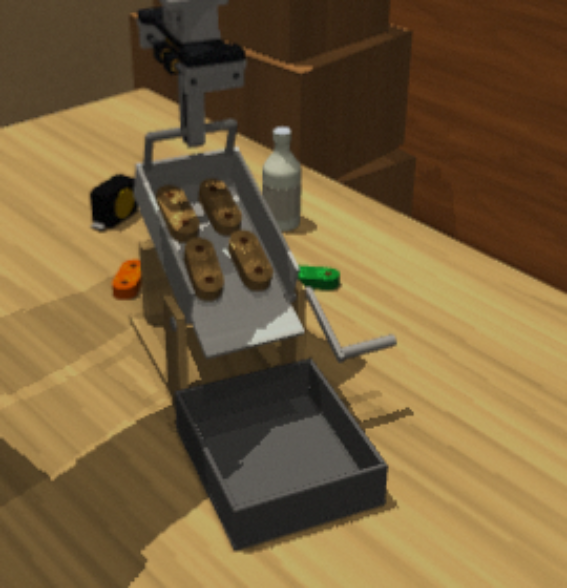

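The tray is tipped to about 0.4 rad and the grip on the bar is sound. The blocks haven't slid yet, and the gate is still down.

Call:
{"fn": "carry_out", "kwargs": {
  "motion": "-0.0004 -0.001 0.0019 0 0 0 255;-0.0006 -0.0018 0.0018 0 0 0 255;-0.0007 -0.0021 0.0018 0 0 0 255;-0.0007 -0.0021 0.0018 0 0 0 255;-0.0007 -0.0021 0.0018 0 0 0 255;-0.0007 -0.0021 0.0017 0 0 0 255;-0.0007 -0.0021 0.0017 0 0 0 255;-0.0007 -0.0022 0.0017 0 0 0 255;-0.0007 -0.0022 0.0016 0 0 0 255;-0.0007 -0.0022 0.0016 0 0 0 255;-0.0007 -0.0022 0.0016 0 0 0 255;-0.0007 -0.0023 0.0016 0 0 0 255;-0.0007 -0.0023 0.0015 0 0 0 255;-0.0007 -0.0023 0.0015 0 0 0 255"
}}

```text
time_s: 14.27
ee_pos: [0.4836, 0.0494, 0.3011]
eef_rot: [3.137, 0.003, 2.827]
force: [2.3, 12.7, 12.8]
grip_width: 0.0111
grip_force: 25.0
```

Call:
{"fn": "carry_out", "kwargs": {
  "motion": "-0.0008 -0.0023 0.0015 0 0 0 255;-0.0008 -0.0023 0.0014 0 0 0 255;-0.0008 -0.0023 0.0014 0 0 0 255;-0.0008 -0.0024 0.0014 0 0 0 255;-0.0008 -0.0024 0.0013 0 0 0 255;-0.0008 -0.0024 0.0013 0 0 0 255;-0.0008 -0.0024 0.0013 0 0 0 255;-0.0008 -0.0024 0.0012 0 0 0 255;-0.0008 -0.0024 0.0012 0 0 0 255;-0.0008 -0.0025 0.0012 0 0 0 255;0 0 0 0 0 0 255;0 0 0 0 0 0 255;0 0 0 0 0 0 255;0 0 0 0 0 0 255"
}}

```text
time_s: 15.43
ee_pos: [0.4757, 0.0251, 0.3144]
eef_rot: [3.138, 0.004, 2.827]
force: [2.5, 8.8, 13.4]
grip_width: 0.0114
grip_force: 25.0
```

```bash
python3 - <<'E'
from h import *
shot('side','s4'); c=cv2.imread('pics/s4.png')[100:380,130:400]; cv2.imwrite('pics/s4c.png',cv2.resize(c,None,fx=2.1,fy=2.1))
E
```

```text
(no output)
```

View pics/s4c.png

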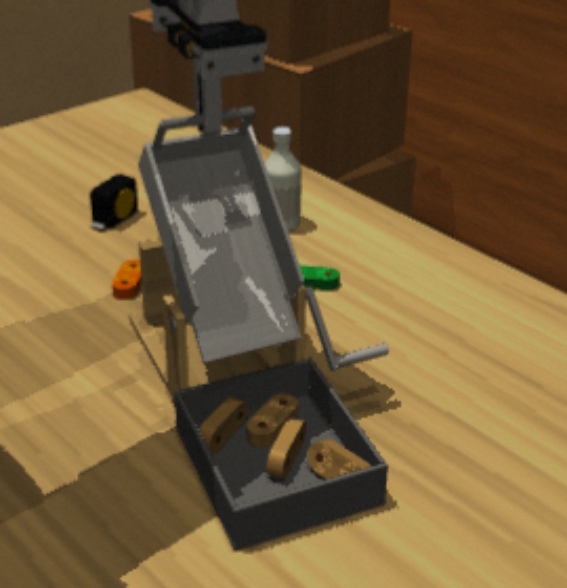

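All four beech blocks are in the crate, at about (222,425), (272,418), (287,448) and (337,460), and the tray is empty. Now I'll lower it.

```bash
python3 - <<'E'
import numpy as np
# commanded so far, summed
u=np.array([-.3107,-.9505]); e0=np.array([.508,.1245]); e=np.array([.4757,.0251]); f=(e-e0)@u; print(f)
g=lambda p:(-.196*np.cos(p)+.095*np.sin(p)+.196, .095*np.cos(p)+.196*np.sin(p)-.095)
for t in np.arange(.6,.76,.02): print(t.round(2),np.round(g(t),4))
t0=min(np.arange(.6,.76,.005),key=lambda t:np.hypot(g(t)[0]-f,g(t)[1]-.1035)); print(t0)
p=np.linspace(t0,0,41); x,z=map(np.diff,g(p))
for i in (0,20): print(';'.join(f'{-.31*a:.4f} {-.95*a:.4f} {b:.4f} 0 0 0 255' for a,b in zip(x[i:i+20],z[i:i+20])))
E
```

```text
0.10451531
0.6 [0.0879 0.0941]
0.62 [0.0917 0.0962]
0.64 [0.0955 0.0982]
0.66 [0.0994 0.1002]
0.68 [0.1033 0.1021]
0.7 [0.1073 0.1039]
0.72 [0.1113 0.1057]
0.74 [0.1153 0.1073]
0.76 [0.1194 0.1089]
0.6900000000000001
0.0011 0.0032 -0.0016 0 0 0 255;0.0010 0.0032 -0.0017 0 0 0 255;0.0010 0.0032 -0.0017 0 0 0 255;0.0010 0.0031 -0.0018 0 0 0 255;0.0010 0.0031 -0.0018 0 0 0 255;0.0010 0.0031 -0.0019 0 0 0 255;0.0010 0.0031 -0.0019 0 0 0 255;0.0010 0.0030 -0.0020 0 0 0 255;0.0010 0.0030 -0.0020 0 0 0 255;0.0010 0.0030 -0.0021 0 0 0 255;0.0010 0.0029 -0.0022 0 0 0 255;0.0009 0.0029 -0.0022 0 0 0 255;0.0009 0.0029 -0.0023 0 0 0 255;0.0009 0.0028 -0.0023 0 0 0 255;0.0009 0.0028 -0.0024 0 0 0 255;0.0009 0.0027 -0.0024 0 0 0 255;0.0009 0.0027 -0.0025 0 0 0 255;0.0009 0.0027 -0.0025 0 0 0 255;0.0009 0.0026 -0.0026 0 0 0 255;0.0008 0.0026 -0.0026 0 0 0 255
0.0008 0.0025 -0.0027 0 0 0 255;0.0008 0.0025 -0.0027 0 0 0 255;0.0008 0.0024 -0.0027 0 0 0 255;0.0008 0.0024 -0.0028 0 0 0 255;0.0008 0.0024 -0.0028 0 0 0 255;0.0008 0.0023 -0.0029 0 0 0 255;0.0007 0.0023 -0.0029 0 0 0 255;0.0007 0.0022 -0.0030 0 0 0 255;0.0007 0.0022 -0.0030 0 0 0 255;0.0007 0.0021 -0.0030 0 0 0 255;0.0007 0.0021 -0.0031 0 0 0 255;0.0007 0.0020 -0.0031 0 0 0 255;0.0006 0.0020 -0.0031 0 0 0 255;0.0006 0.0019 -0.0032 0 0 0 255;0.0006 0.0019 -0.0032 0 0 0 255;0.0006 0.0018 -0.0032 0 0 0 255;0.0006 0.0017 -0.0033 0 0 0 255;0.0006 0.0017 -0.0033 0 0 0 255;0.0005 0.0016 -0.0033 0 0 0 255;0.0005 0.0016 -0.0034 0 0 0 255
```

Call:
{"fn": "carry_out", "kwargs": {
  "motion": "0.0011 0.0032 -0.0016 0 0 0 255;0.001 0.0032 -0.0017 0 0 0 255;0.001 0.0032 -0.0017 0 0 0 255;0.001 0.0031 -0.0018 0 0 0 255;0.001 0.0031 -0.0018 0 0 0 255;0.001 0.0031 -0.0019 0 0 0 255;0.001 0.0031 -0.0019 0 0 0 255;0.001 0.003 -0.002 0 0 0 255;0.001 0.003 -0.002 0 0 0 255;0.001 0.003 -0.0021 0 0 0 255;0.001 0.0029 -0.0022 0 0 0 255;0.0009 0.0029 -0.0022 0 0 0 255;0.0009 0.0029 -0.0023 0 0 0 255;0.0009 0.0028 -0.0023 0 0 0 255;0.0009 0.0028 -0.0024 0 0 0 255;0.0009 0.0027 -0.0024 0 0 0 255;0.0009 0.0027 -0.0025 0 0 0 255;0.0009 0.0027 -0.0025 0 0 0 255;0.0009 0.0026 -0.0026 0 0 0 255;0.0008 0.0026 -0.0026 0 0 0 255"
}}

```text
time_s: 17.15
ee_pos: [0.4944, 0.0832, 0.2703]
eef_rot: [3.14, 0.001, 2.826]
force: [2.6, 4.4, 2.6]
grip_width: 0.0112
grip_force: 25.0
```

Call:
{"fn": "carry_out", "kwargs": {
  "motion": "0.0008 0.0025 -0.0027 0 0 0 255;0.0008 0.0025 -0.0027 0 0 0 255;0.0008 0.0024 -0.0027 0 0 0 255;0.0008 0.0024 -0.0028 0 0 0 255;0.0008 0.0024 -0.0028 0 0 0 255;0.0008 0.0023 -0.0029 0 0 0 255;0.0007 0.0023 -0.0029 0 0 0 255;0.0007 0.0022 -0.003 0 0 0 255;0.0007 0.0022 -0.003 0 0 0 255;0.0007 0.0021 -0.003 0 0 0 255;0.0007 0.0021 -0.0031 0 0 0 255;0.0007 0.002 -0.0031 0 0 0 255;0.0006 0.002 -0.0031 0 0 0 255;0.0006 0.0019 -0.0032 0 0 0 255"
}}

```text
time_s: 18.32
ee_pos: [0.5042, 0.1139, 0.2283]
eef_rot: [-3.141, -0.0, 2.826]
force: [3.2, -0.1, -1.8]
grip_width: 0.0113
grip_force: 25.0
```

Call:
{"fn": "carry_out", "kwargs": {
  "motion": "0.0006 0.0019 -0.0032 0 0 0 255;0.0006 0.0018 -0.0032 0 0 0 255;0.0006 0.0017 -0.0033 0 0 0 255;0.0006 0.0017 -0.0033 0 0 0 255;0.0003 0.001 -0.002 0 0 0 255;0.0003 0.001 -0.0015 0 0 0 255;0.0002 0.0005 -0.001 0 0 0 255;0 0 0 0 0 0 255;0 0 0 0 0 0 255"
}}

```text
time_s: 19.07
ee_pos: [0.5072, 0.1233, 0.2111]
eef_rot: [-3.141, -0.001, 2.826]
force: [2.2, -5.2, -4.9]
grip_width: 0.0114
grip_force: 25.0
```

Call:
{"fn": "carry_out", "kwargs": {
  "motion": "0 0 -0.001 0 0 0 255;0 0 -0.001 0 0 0 255;0 0 0 0 0 0 255;0 0 0 0 0 0 255"
}}

```text
time_s: 19.4
ee_pos: [0.5075, 0.1238, 0.2098]
eef_rot: [3.141, 0.0, 2.826]
force: [-0.0, -0.9, 3.2]
grip_width: 0.0113
grip_force: 25.0
```

The tray now rests on the stand, with force z positive. I'll release the bar and go up.

Call:
{"fn": "carry_out", "kwargs": {
  "motion": "0 0 0 0 0 0 0;0 0 0 0 0 0 0;0 0 0 0 0 0 0;0 0 0 0 0 0 0;0 0 0 0 0 0 0;0 0 0 0 0 0 0;0 0 0 0 0 0 0;0 0 0 0 0 0 0;0 0 0 0 0 0 0;0 0 0 0 0 0 0;0 0 0 0 0 0 0;0 0 0.01 0 0 0 0;0 0 0.02 0 0 0 0;0 0 0.03 0 0 0 0;0 0 0.03 0 0 0 0;0 0 0.03 0 0 0 0;0 0 0 0 0 0 0;0 0 0 0 0 0 0"
}}

```text
time_s: 20.9
ee_pos: [0.5077, 0.1236, 0.3312]
eef_rot: [3.14, 0.003, 2.826]
force: [0.3, -0.5, -0.3]
grip_width: 0.0939
grip_force: 0.0
```

```bash
python3 - <<'E'
from h import *
o=ctrl.get_obs();print(o['ee_pos'],o['force'],o['grip_width'])
c=shot('side','s5'); P=cloud(c).reshape(-1,3)
q=P[(P[:,0]>.44)&(P[:,0]<.58)&(P[:,2]>.222)&(P[:,2]<.25)&(P[:,1]<.16)&(P[:,1]>.08)];print(len(q),q[:,2].max())
c=cv2.imread('pics/s5.png')[100:380,130:400]; cv2.imwrite('pics/s5c.png',cv2.resize(c,None,fx=2.1,fy=2.1))
E
```

```text
[0.50770422 0.12364588 0.33120485] [ 0.30637015 -0.53008225 -0.25473313] 0.09393735183723108
204 0.23934951670689775
```

View pics/s5c.png

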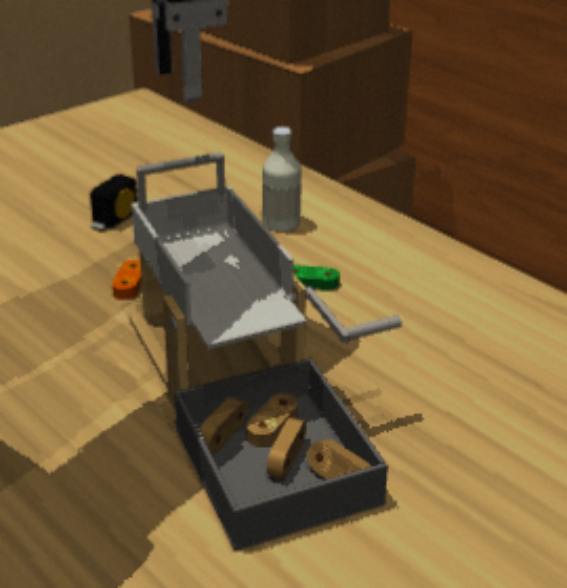

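The tray is flat with the gate down, the four blocks are in the crate, and the gripper is clear of everything. I'll hand in.

```bash
python3 -c "
from station import ctrl
print(ctrl.hand_in())"
```

```text
the job is handed in; nothing more can be done
None
```

The job is handed in: by the last camera view all four blocks are in the crate, the tray is back flat on its stand with the gate down, and the gripper is clear of everything; `hand_in()` returned no verdict.

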